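Sort the binding pulley into the sprung reject box

TASK

Push the wheel of each of the three pulley units round by an eighth of a turn or more to find the one that binds and does not coast on. Then put that whole unit into the reject box under its raised tilt plate, and press the plate down against its spring until it lies level and its catch holds it. Leave the two good units in their pockets and do not knock over the glue bottle.

Things in the scene. Friction and masses are not known exactly. Their poses are not given: they have to be found in the camera images.
- pulley_a_mid (a point): centre (37 mm above the underside) of one of three look-alike loose pulley units, 74 mm tall, 0.35 kg: steel foot 60 x 60 x 8 mm; ribbed aluminium wheel 72 mm across, top face 30 mm up, turning on the upright axle; in the middle a 20 x 20 mm square post, fixed to the foot, sides parallel to it, rising to 74 mm: grip it above the ribs (42 mm up). z up, x and y along the foot's sides. Starts in a pocket of the board
- pulley_b_mid (a point): centre (37 mm above the underside) of one of three look-alike loose pulley units, 74 mm tall, 0.35 kg: steel foot 60 x 60 x 8 mm; ribbed aluminium wheel 72 mm across, top face 30 mm up, turning on the upright axle; in the middle a 20 x 20 mm square post, fixed to the foot, sides parallel to it, rising to 74 mm: grip it above the ribs (42 mm up). z up, x and y along the foot's sides. Starts in a pocket of the board
- pulley_c_mid (a point): centre (37 mm above the underside) of one of three look-alike loose pulley units, 74 mm tall, 0.35 kg: steel foot 60 x 60 x 8 mm; ribbed aluminium wheel 72 mm across, top face 30 mm up, turning on the upright axle; in the middle a 20 x 20 mm square post, fixed to the foot, sides parallel to it, rising to 74 mm: grip it above the ribs (42 mm up). z up, x and y along the foot's sides. Starts in a pocket of the board
- wheel_a (a joint): angle (rad, anticlockwise from above, no end stops) of pulley_a's wheel, within 0.1 of 0 at the start. On its face stand five upright radial ribs, 72 degrees apart, 5 mm thick, 12 mm high (30 to 42 mm above the unit's underside), from 16 to 34 mm off the axle; at 0 one points to +x. A free wheel coasts on for about a second after a push; the one that binds needs 1.5 N at the ribs and stops at once
- wheel_b (a joint): angle (rad, anticlockwise from above, no end stops) of pulley_b's wheel, within 0.1 of 0 at the start. On its face stand five upright radial ribs, 72 degrees apart, 5 mm thick, 12 mm high (30 to 42 mm above the unit's underside), from 16 to 34 mm off the axle; at 0 one points to +x. A free wheel coasts on for about a second after a push; the one that binds needs 1.5 N at the ribs and stops at once
- wheel_c (a joint): angle (rad, anticlockwise from above, no end stops) of pulley_c's wheel, within 0.1 of 0 at the start. On its face stand five upright radial ribs, 72 degrees apart, 5 mm thick, 12 mm high (30 to 42 mm above the unit's underside), from 16 to 34 mm off the axle; at 0 one points to +x. A free wheel coasts on for about a second after a push; the one that binds needs 1.5 N at the ribs and stops at once
- board: fixed plywood nest board 120 (x) x 390 (y) x 20 mm, origin under its centre on the table; three square pockets 64 x 64 mm, 8 mm deep (floor 12 mm above the table), in a row along its y axis at y = -125, 0 and +125 mm; each holds one pulley unit, sides parallel, wheel tops 42 mm and posts 86 mm above the table
- box: fixed grey sheet-metal reject box, outside 180 (x) x 160 (y) x 105 mm high, walls and floor 5 mm, origin under its centre on the table, +x away from the robot side; open on top, under the sprung tilt plate. A small catch is on its -y side wall, outside
- box_mouth (a point): centre of the box's open mouth at rim height (105 mm above the table), axes as the box
- plate_hinge (a point): middle of the tilt plate's hinge line, which runs along the box's y axis over its far (+x) rim, 112 mm above the table and 90 mm beyond the box's centre; this frame turns with the plate: x in the plate's plane from the free edge to the hinge, z out of its upper face
- plate_edge (a point): middle of the free (robot-side) edge on the upper face of the tilt plate, 184 mm from the hinge; the steel plate is 186 x 172 x 6 mm, hinge line in its mid-thickness
- plate (a joint): tilt plate's angle (rad): 0 level (shut); starts about 0.785, its open stop, free edge high on the robot's side, overhanging the box's mouth. A spring pushes it up: at the free edge about 4 N when open, 7 N near level, some 3 N more in the last 15 mm where the catch is pushed aside. Pressed just past level (stop at -0.02) the catch snaps in and holds it within 0.02 of level; else it springs up
- glue: white plastic glue bottle, 52 mm across, 150 mm tall, standing on the table between and beyond board and box; origin at its underside, z up
Things that resemble listed ones, but are neither listed nor needed, are in the scene too. What is shaped like the part that bears pulley_c_mid but blue or brown is not meant.

How it is judged:
On the way, in this order (a step that is already met when the one before it is completed fails the run):
1. all three wheels have been pushed round from their starting angle (0.5 rad or more on their joints), plate still up ((value of joint wheel_a above 0.5 rad or value of joint wheel_a below -0.5 rad) and (value of joint wheel_b above 0.5 rad or value of joint wheel_b below -0.5 rad) and (value of joint wheel_c above 0.5 rad or value of joint wheel_c below -0.5 rad) and value of joint plate above 0.5 rad), for 0.05 s.
2. the binding unit is in the box, let go, plate still up (x of pulley_b_mid in the frame of box between -0.085 and 0.085 m and y of pulley_b_mid in the frame of box between -0.075 and 0.075 m and z of pulley_b_mid in the frame of box below 0.095 m and value of joint plate above 0.5 rad and contact force between the fingers and pulley_b below 0.1 N), for 0.2 s.
3. the plate is pressed level (within 0.05 rad) (value of joint plate below 0.05 rad), for 0.2 s.
At the end, for the whole second after the job is handed in: The binding unit lies inside the box (its centre within the walls and below the rim), the tilt plate is held level by its catch within 0.05 rad, and the two good units stand upright in their pockets, within 15 mm of where they were (x of pulley_b_mid in the frame of box between -0.085 and 0.085 m and y of pulley_b_mid in the frame of box between -0.075 and 0.075 m and z of pulley_b_mid in the frame of box below 0.095 m and distance of each of pulley_a_mid, pulley_c_mid from where it was at the start of the episode below 0.015 m and angle between each of pulley_a_mid, pulley_c_mid's own z axis and vertical below 0.1 rad and value of joint plate between -0.05 and 0.05 rad); the robot touches nothing.
It fails at once if the glue bottle is knocked over (angle between glue's own z axis and vertical above 0.6 rad).
It fails at once if a good unit is lifted out of its pocket (height (world z) of any of pulley_a_mid, pulley_c_mid above 0.075 m).
It also fails if it takes over 67 s, if anything falls off the work surface, if the arm or the gripper's body presses on something with over 40 N, if the wrist force passes 120 N, or if a joint passes its speed limit or range.

ROBOT

A 6-joint arm with a two-finger parallel gripper is mounted at the origin on the work surface. World frame = base frame: x ahead of the robot, y to its left, z up, the work surface at z = 0. Lengths are in m, angles in rad, forces in N, time in s.
With the tool pointing down it reaches from about 0.35 to 0.775 m from the base axis. Payload 5.5 kg.
Tool frame: the origin (TCP) lies on the mounting face of the last link; the fingertips stand 173 mm ahead of it and the grasp point (between the pads) lies 155 mm ahead of it; z points along the fingers, y is the direction in which the jaws open and shut (so a half turn about z gives the same grasp; the last joint's range is limited). The gripper opens to 85 mm and grips with 20 to 120 N. Pads are 22 mm wide; open, the fingers measure 114 mm over their backs; the gripper's body (76 mm by 85 mm) begins 54 mm behind the grasp point. The pads swing forward as they close: fully open they stand 13 mm farther back than shut.
Start: joints at [1.165, 0.313, 0.046, 1.304, 0, 1.431], TCP at [0.151, 0.555, 0.405] pointing down, gripper open.
Joint ranges: [-2.76, 2.76], [-0.86, 1.69], [-1.03, 1.26], [-2.2, 2.34], [-1.47, 1.5], [-3.14, 3.14]. Speed limits (rad/s): [2.57, 2.57, 3.14, 3.14, 3.14, 3.14].

INTERFACE

Orientations are given as a unit quaternion [w, x, y, z].
In Python, from workcell import get_state, eyes, env gives the robot as it stands. The module is installed in compiled form; this text tells all that it offers.
- The arm moves only by the tool carry_out, never from a script. Its argument "motion" is a list of rows, each an object of numbers: "jaw": the opening, from -1 (shut) to 1 (fully open); "tx", "ty", "tz": the shift along the tool's x, y, z in cm; "wx", "wy", "wz": the turn, a rotation vector about the tool's x, y, z in degrees. In form: [{"jaw": .., "tx": .., "ty": .., "tz": .., "wx": .., "wy": .., "wz": ..}, ...]. A call has 1 to 20 rows; each row shifts and turns the commanded pose from where the row before left it, along the tool's axes as they then stand; what a row does not reach is not made up. A row lasts 1/8 s, in which the tool goes at most 62.5 mm and 10.7 degrees, less where a joint would pass 70% of its speed; a pose out of reach is approached as far as the arm can. A call with a gripper value outside its range is refused whole. The fingers move at their own pace and stop on an object; "force" is the grip in N (left out, the last holds). Time passes only in rows, so rows that do not move let the fingers close. It gives the time, the measured TCP pose, the force and the opening at its end, in the units of the state.
- get_state(): the state, without advancing time (a new reading comes with each control period).
- eyes.read_camera(name): name is "scene" or "side" or "wrist"; returns the picture (400x640x3 uint8, blue, green, red); there is no depth.
- eyes.calibration(name): a dict with "K" (3x3 intrinsics, pixels), "camera_from_world" (4x4, takes a point from world to camera coordinates). Camera axes: x right, y up, looking along -z (the intrinsics and any distortion apply to the point x, -y, -z); pixel columns grow to the right and rows downward; lengths in m; the calibration is good to about 2 mm. The wrist camera is an equidistant fisheye: a pixel r from the principal point sees the ray r / f radians off the axis. A picture is of the moment at which its call begins: read the wrist's pose just before it. calibration takes no time and is no camera call; for the wrist camera it gives the pose at the moment of the call.
- env.hand_in(): hands the job in, once; it reports no verdict.
The state is a dict: "clock": time; "joint_pos": joint angles; "qvel": joint speeds; "tau": joint torques, N m; "tcp_pos": TCP position; "orientation": TCP orientation; "wrist_force": force on the tool from outside, world axes, zero at the start; "ft_torque": the same for the moment, N m; "finger_gap": finger opening in m.
Only numpy, scipy, OpenCV 4.12 (cv2) and the standard library are available. Lean on these libraries where they do the work, as an engineer would, in place of code of your own. Each camera call takes 0.05 s, during which the arm holds its last target.

## Working session

There is one attempt and no reset: what is moved stays moved. The work goes in short steps, Python scripts to look and compute and a tool call to move; the robot and the scene stay as the last step left them, time stands still between calls to the robot, and variables do not carry over. Pictures are saved under pics/ and viewed, and the job is handed in when it is done.

Besides the shell and the picture viewer there is one more tool, called after "Request:" by a JSON object that holds its "api" and its "payload", one argument or row to a line. carry_out: Moves the arm, as the interface text tells. Its arguments: {"type":"object","properties":{"motion":{"type":"array"},"force":{"type":"number"}},"required":["motion"]}

```bash
mkdir -p pics; python3 - <<'E'
from workcell import get_state, eyes, env
import cv2
s=get_state();print(s)
for n in ["scene","side","wrist"]:
    c=eyes.calibration(n);print(n,c)
    cv2.imwrite(f"pics/{n}0.png",eyes.read_camera(n))
E
```

```text
{'clock': 0.0, 'joint_pos': array([ 1.16534645e+00,  3.14008963e-01,  4.49421343e-02,  1.30355049e+00,
       -2.89448395e-05,  1.43120277e+00]), 'qvel': array([ 0.00023052, -0.00110483, -0.00074643,  0.00186139,  0.00010876,
        0.00066108]), 'tau': array([-4.48649007e-05, -4.80628288e+01,  2.98532206e+01,  1.91841857e-02,
       -3.31336578e-04, -7.66178971e-06]), 'tcp_pos': array([0.15100444, 0.55461521, 0.40378861]), 'orientation': array([-2.31131354e-04,  1.32536965e-01,  9.91177645e-01, -8.80788692e-04]), 'wrist_force': array([ 0.35053864, -0.22998376,  0.49561996]), 'ft_torque': array([-0.0322803 , -0.04749646,  0.04820536]), 'finger_gap': 0.08515025452568145}
scene {'K': array([[363.76977413,   0.        , 314.90393242],
       [  0.        , 363.76977413, 200.23144869],
       [  0.        ,   0.        ,   1.        ]]), 'camera_from_world': array([[ 0.7185963 ,  0.69535481, -0.01005241, -0.35997446],
       [-0.53932325,  0.56635874,  0.62319195,  0.25972076],
       [ 0.43903279, -0.44240194,  0.78200431, -1.12501458],
       [ 0.        ,  0.        ,  0.        ,  1
[... 267 characters left out ...]
80524, -0.54590522,  0.66258454, -0.37734855],
       [-0.44911367,  0.48717227,  0.74897269, -0.70086583],
       [ 0.        ,  0.        ,  0.        ,  1.        ]])}
wrist {'K': array([[309.70691629,   0.        , 319.48297994],
       [  0.        , 309.70691629, 197.70037301],
       [  0.        ,   0.        ,   1.        ]]), 'camera_from_world': array([[ 2.62759598e-01,  9.64861333e-01, -3.79752577e-05,
        -5.74670211e-01],
       [-9.14910307e-01,  2.49143991e-01, -3.17594711e-01,
         3.99306875e-02],
       [-3.06425395e-01,  8.34858026e-02,  9.48226554e-01,
        -3.79375186e-01],
       [ 0.00000000e+00,  0.00000000e+00,  0.00000000e+00,
         1.00000000e+00]])}
```

View pics/scene0.png

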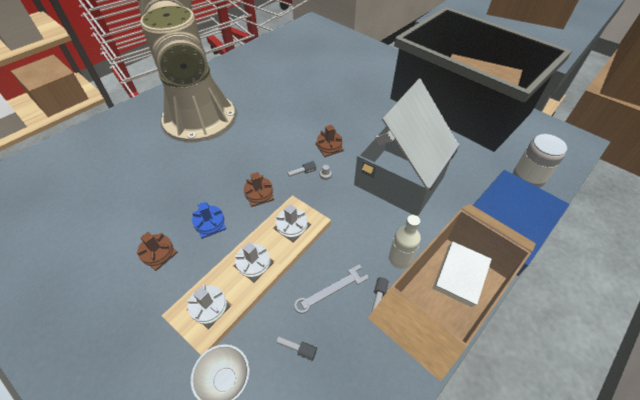

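View pics/side0.png

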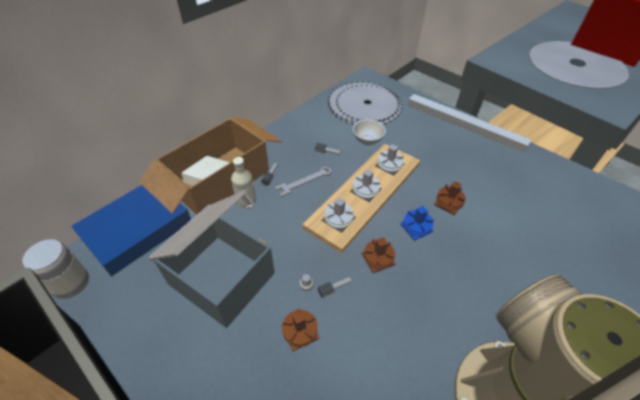

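View pics/wrist0.png

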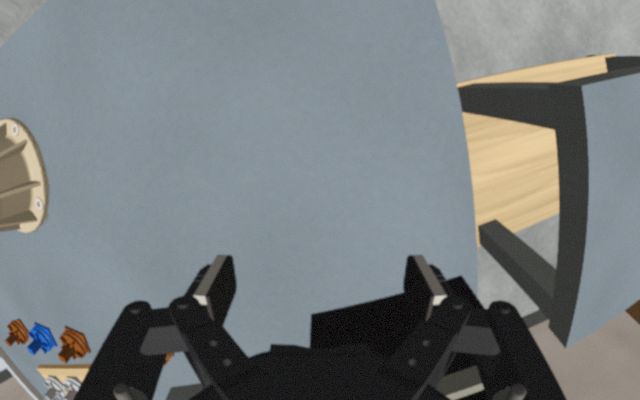

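The scene view shows the board with three silver units at about (208,303), (252,260) and (291,221), the box at (405,165) with its plate up, and the glue at (405,240). The side view shows the same things. I'll enlarge both to measure.

```bash
cat > h.py <<'E'
import numpy as np, cv2
from workcell import get_state, eyes, env
from scipy.optimize import least_squares
def proj(name,P,c=None):
    c=c or eyes.calibration(name);K=c["K"];T=c["camera_from_world"]
    P=np.atleast_2d(P);q=P@T[:3,:3].T+T[:3,3]
    x,y,z=q[:,0],-q[:,1],-q[:,2]
    if name=="wrist":
        r=np.hypot(x,y);th=np.arctan2(r,z);u=np.stack([x/r*th,y/r*th],1)
    else: u=np.stack([x/z,y/z],1)
    return u*K[0,0]+K[:2,2]
def ray(name,uv,c=None):
    c=c or eyes.calibration(name);K=c["K"];T=c["camera_from_world"]
    u=(np.array(uv,float)-K[:2,2])/K[0,0]
    if name=="wrist":
        t=np.hypot(*u);d=np.array([*(u/t*np.sin(t)),np.cos(t)])
    else: d=np.array([u[0],u[1],1.])
    d=d*[1,-1,-1];R=T[:3,:3]
    d=R.T@d;return -R.T@T[:3,3],d/np.linalg.norm(d)
def atz(name,uv,z,c=None):
    o,d=ray(name,uv,c);return o+d*(z-o[2])/d[2]
def tri(obs):
    A=np.zeros((3,3));b=np.zeros(3);R=[ray(*o) for o in obs]
    for o,d in R:
        M=np.eye(3)-np.outer(d,d);A+=M;b+=M@o
    p=np.linalg.solve(A,b)
    return p,[np.linalg.norm((np.eye(3)-np.outer(d,d))@(p-o)) for o,d in R]
E
python3 - <<'E'
import cv2
a=cv2.imread("pics/scene0.png");b=cv2.imread("pics/side0.png")
def crop(im,x,y,w,h,n,k):
    cv2.imwrite(n,cv2.resize(im[y:y+h,x:x+w],None,fx=k,fy=k,interpolation=cv2.INTER_CUBIC))
crop(a,155,190,190,150,"pics/s_board.png",4)
crop(a,340,70,140,150,"pics/s_box.png",4)
crop(b,295,135,140,125,"pics/d_board.png",4.6)
crop(b,145,145,140,185,"pics/d_box.png",3.2)
E
```

```text
(no output)
```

View pics/s_board.png

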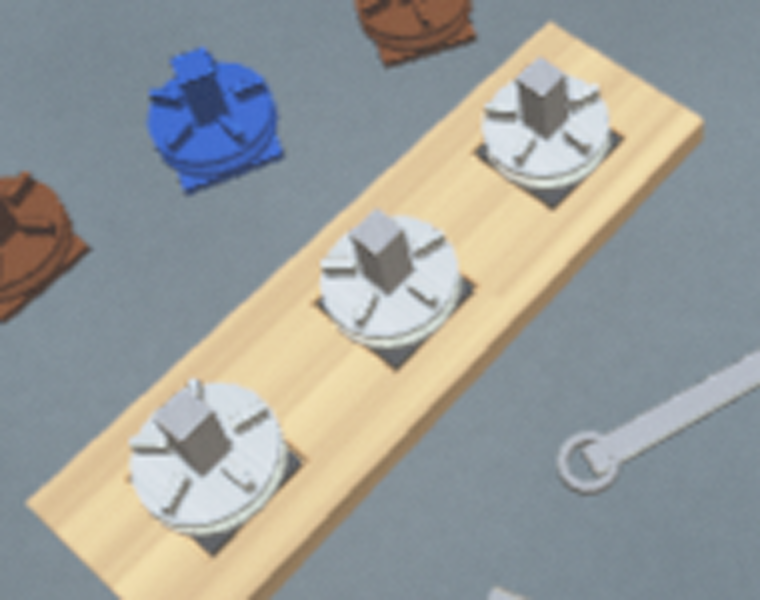

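View pics/s_box.png

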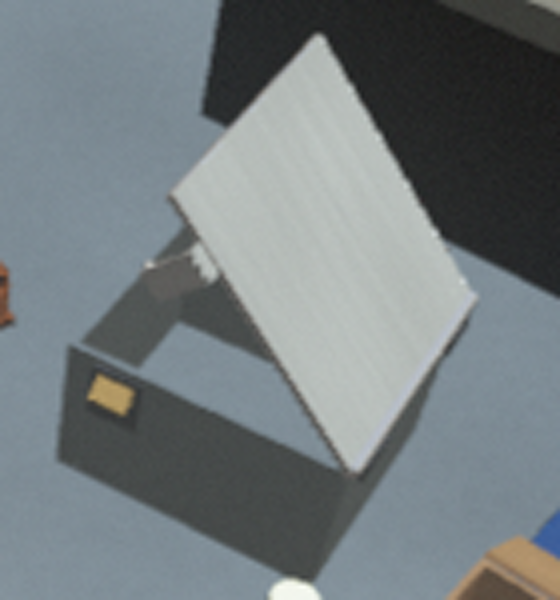

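View pics/d_board.png

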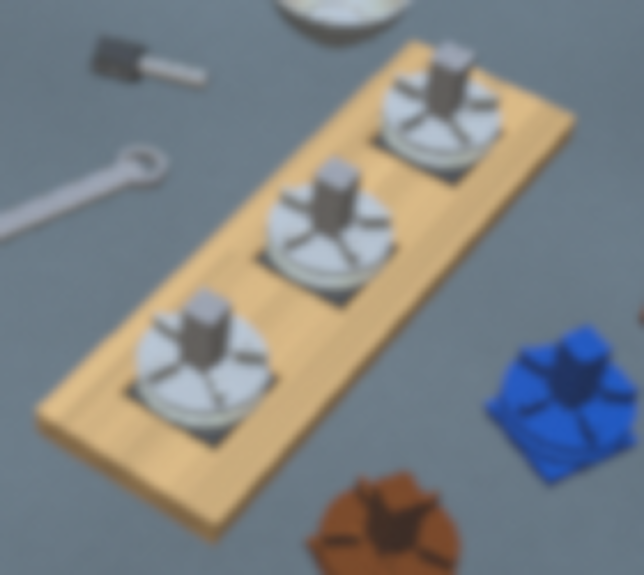

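View pics/d_box.png

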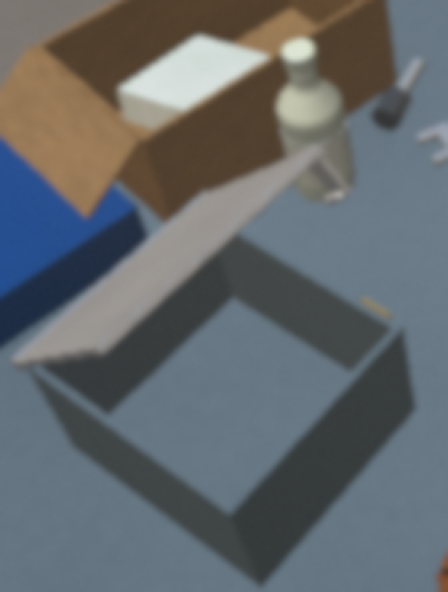

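```bash
python3 - <<'E'
from h import *
S=lambda x,y:("scene",(155+x/4,190+y/4));B=lambda x,y:("scene",(340+x/4,70+y/4))
D=lambda x,y:("side",(295+x/4.6,135+y/4.6));X=lambda x,y:("side",(145+x/3.2,145+y/3.2))
pts={'bd_box_near':[S(550,22),D(215,528)],'bd_box_far':[S(703,122),D(38,412)],'bd_far_near':[S(28,503),D(575,118)],
'post1':[S(541,77),D(208,304)],'post2':[S(379,229),D(337,172)],'post3':[S(187,412),D(453,55)],
'box-x-y':[B(70,347),X(403,330)],'box-x-y0':[B(60,460),X(413,408)],
'pl-':[B(172,195),X(320,148)],'pl+':[B(320,35),X(105,350)],'hinge+':[B(475,297),X(15,360)],
'gluecap':[("scene",(413,221)),("side",(238.5,160.5))]}
for k,v in pts.items():
    p,e=tri(v);print(k,p.round(4),np.round(e,4))
print(atz('side',(226.9,327.2),0),atz('side',(217.5,305.9),.105),atz('scene',(428.75,188.25),.115),atz('scene',(418.25,215),0))
E
```

```text
bd_box_near [ 0.4477 -0.0271  0.0144] [0.0015 0.0015]
bd_box_far [ 0.5675 -0.0181  0.0142] [0.0023 0.0023]
bd_far_near [ 0.4825 -0.4169  0.0144] [0.0016 0.0016]
post1 [ 0.5146 -0.0933  0.0819] [0.0021 0.0021]
post2 [ 0.5254 -0.2162  0.0824] [0.002 0.002]
post3 [ 0.5364 -0.3412  0.0821] [0.0027 0.0027]
box-x-y [0.5268 0.1178 0.0984] [0.0022 0.0022]
box-x-y0 [ 0.5288  0.1182 -0.0032] [0.0022 0.0022]
pl- [0.5783 0.1196 0.2394] [0.0016 0.0016]
pl+ [0.5521 0.2872 0.239 ] [0.0036 0.0036]
hinge+ [0.6833 0.3062 0.1107] [0.0026 0.0026]
gluecap [0.743  0.0189 0.1452] [0.0013 0.0013]
[ 5.01606929e-01  2.72730466e-01 -1.11022302e-16] [0.498474   0.27424452 0.105     ] [0.71090864 0.13743369 0.115     ] [0.70488575 0.14945664 0.        ]
```

Both views put every height about 4 mm low, which is a calibration bias. The board is at about (0.51, -0.22) with yaw 5°, and the box at about (0.60, 0.21) with yaw 10°. I'll bring the wrist camera over the board to refine this, shutting the jaws on the way.

Request:
{"api": "carry_out", "payload": {
  "motion": [
    {"jaw":-1,"wz":-10.2},
    {"jaw":-1,"wz":-10.1},
    {"jaw":-1,"tx":-2.7,"ty":-4.7},
    {"jaw":-1,"tx":-2.7,"ty":-4.7},
    {"jaw":-1,"tx":-2.7,"ty":-4.7},
    {"jaw":-1,"tx":-2.7,"ty":-4.7},
    {"jaw":-1,"tx":-2.7,"ty":-4.7},
    {"jaw":-1,"tx":-2.7,"ty":-4.7},
    {"jaw":-1,"tx":-2.7,"ty":-4.7},
    {"jaw":-1,"tx":-2.7,"ty":-4.7},
    {"jaw":-1,"tx":-0.7,"ty":-5.2},
    {"jaw":-1,"tx":-0.7,"ty":-5.2},
    {"jaw":-1,"tx":-0.7,"ty":-5.2},
    {"jaw":-1,"tx":-0.7,"ty":-5.2}
  ]
}}

```text
invalid input at $.motion[0]: expected keys jaw, tx, ty, tz, wx, wy, wz
```

```bash
python3 - <<'E'
from h import *
s=get_state();print(s['clock'],s['tcp_pos'],s['orientation'],s['wrist_force'],s['finger_gap'])
c=eyes.calibration("wrist");im=eyes.read_camera("wrist");cv2.imwrite("pics/w1.png",im);np.save("w1c.npy",c["camera_from_world"])
E
```

```text
0.15 [0.15101046 0.55467934 0.40400369] [-1.85845535e-04  1.32537284e-01  9.91177773e-01 -6.75346319e-04] [ 0.09418422 -0.80705412 -0.11272835] 0.08548493476813537
```

View pics/w1.png

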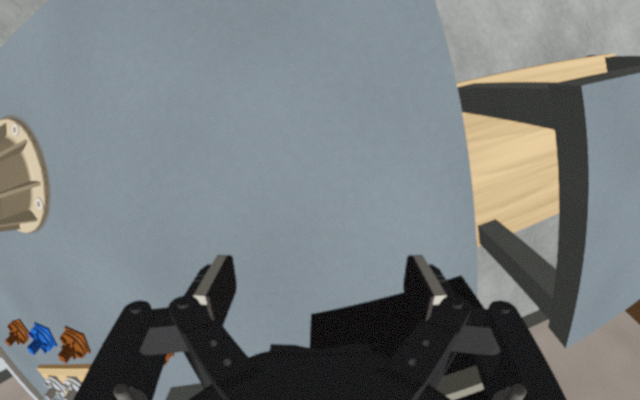

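The move was refused because every key must be given in each row. The wrist view is unchanged. Sending it again with all keys.

Request:
{"api": "carry_out", "payload": {
  "motion": [
    {"jaw":-1,"tx":0,"ty":0,"tz":0,"wx":0,"wy":0,"wz":-10.2},
    {"jaw":-1,"tx":0,"ty":0,"tz":0,"wx":0,"wy":0,"wz":-10.1},
    {"jaw":-1,"tx":-2.7,"ty":-4.7,"tz":0,"wx":0,"wy":0,"wz":0},
    {"jaw":-1,"tx":-2.7,"ty":-4.7,"tz":0,"wx":0,"wy":0,"wz":0},
    {"jaw":-1,"tx":-2.7,"ty":-4.7,"tz":0,"wx":0,"wy":0,"wz":0},
    {"jaw":-1,"tx":-2.7,"ty":-4.7,"tz":0,"wx":0,"wy":0,"wz":0},
    {"jaw":-1,"tx":-2.7,"ty":-4.7,"tz":0,"wx":0,"wy":0,"wz":0},
    {"jaw":-1,"tx":-2.7,"ty":-4.7,"tz":0,"wx":0,"wy":0,"wz":0},
    {"jaw":-1,"tx":-2.7,"ty":-4.7,"tz":0,"wx":0,"wy":0,"wz":0},
    {"jaw":-1,"tx":-2.7,"ty":-4.7,"tz":0,"wx":0,"wy":0,"wz":0},
    {"jaw":-1,"tx":-0.7,"ty":-5.2,"tz":0,"wx":0,"wy":0,"wz":0},
    {"jaw":-1,"tx":-0.7,"ty":-5.2,"tz":0,"wx":0,"wy":0,"wz":0},
    {"jaw":-1,"tx":-0.7,"ty":-5.2,"tz":0,"wx":0,"wy":0,"wz":0},
    {"jaw":-1,"tx":-0.7,"ty":-5.2,"tz":0,"wx":0,"wy":0,"wz":0}
  ]
}}

```text
clock: 1.95
tcp_pos: [0.4458, -0.007, 0.4047]
orientation: [0.0, -0.044, 0.999, 0.0]
wrist_force: [0.8, -0.0, 0.4]
finger_gap: 0.0002
```

```bash
python3 - <<'E'
from h import *
s=get_state();print(s['clock'],s['tcp_pos'],s['orientation'],s['wrist_force'],s['finger_gap'])
c=eyes.calibration("wrist");im=eyes.read_camera("wrist");cv2.imwrite("pics/w2.png",im);np.save("w2c.npy",c["camera_from_world"])
E
```

```text
1.95 [ 0.44576537 -0.00703068  0.40472401] [ 2.08977974e-04 -4.42016870e-02  9.99022603e-01  7.27212821e-05] [ 0.81302058 -0.04991825  0.3700498 ] 0.00021973690307503668
```

View pics/w2.png

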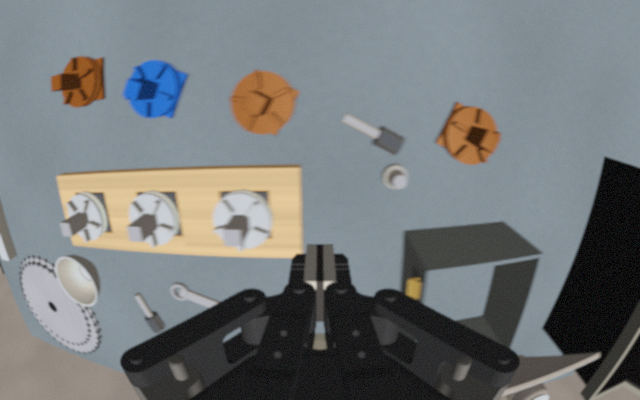

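The wrist view shows the board with posts at about (75,225), (145,230) and (232,232), and the box's robot-side wall between (404,233) and (540,253). I'll check my estimates by projecting them into it.

```bash
python3 - <<'E'
import cv2
im=cv2.imread("pics/w2.png")
cv2.imwrite("pics/w2a.png",cv2.resize(im[150:270,40:320],None,fx=2.8,fy=2.8,interpolation=cv2.INTER_CUBIC))
cv2.imwrite("pics/w2b.png",cv2.resize(im[210:400,390:630],None,fx=3,fy=3,interpolation=cv2.INTER_CUBIC))
E
```

```text
(no output)
```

View pics/w2a.png

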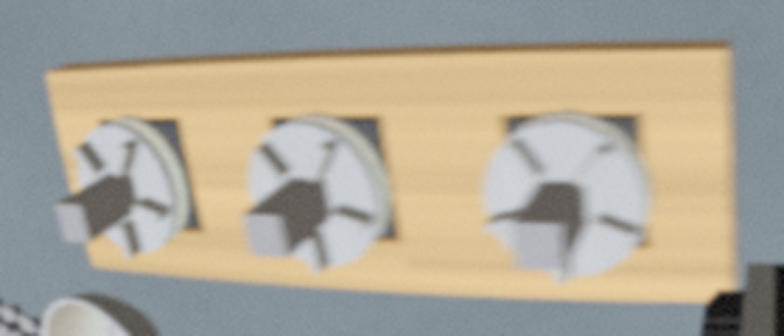

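View pics/w2b.png

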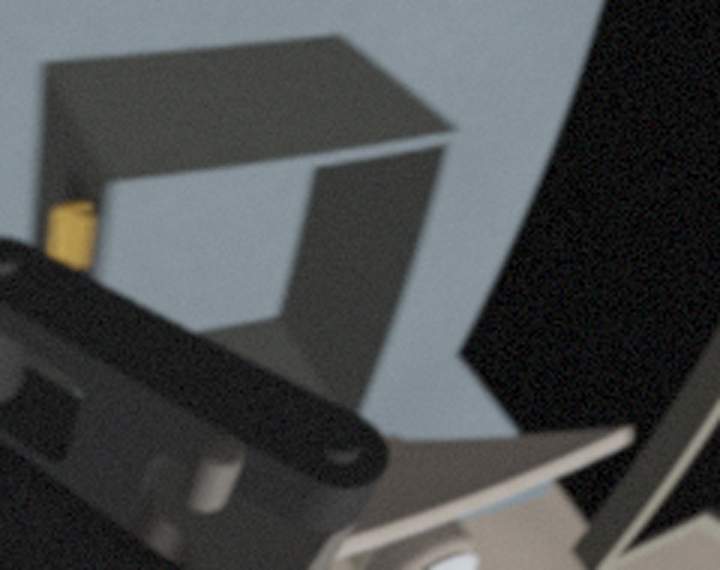

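```bash
cat > fit.py <<'E'
from h import *
S=lambda x,y:("scene",(155+x/4,190+y/4));B=lambda x,y:("scene",(340+x/4,70+y/4))
D=lambda x,y:("side",(295+x/4.6,135+y/4.6));X=lambda x,y:("side",(145+x/3.2,145+y/3.2))
W=lambda x,y:("wrist",(40+x/2.8,150+y/2.8));V=lambda x,y:("wrist",(390+x/3,210+y/3))
cw=eyes.calibration("wrist");cw["camera_from_world"]=np.load("w2c.npy")
C={"wrist":cw,"scene":eyes.calibration("scene"),"side":eyes.calibration("side")}
bd=[((-.06,.195,.02),[S(550,22),D(215,528),W(728,47)]),((.06,.195,.02),[S(703,122),D(38,412)]),((-.06,-.195,.02),[S(28,503),D(575,118),W(50,73)]),
((0,.125,.086),[S(541,77),D(208,304),W(540,245)]),((0,0,.086),[S(379,229),D(337,172),W(266,234)]),((0,-.125,.086),[S(187,412),D(453,55),W(71,221)])]
bx=[((-.09,-.08,.105),[B(70,347),X(403,330),V(108,182)]),((-.09,-.08,0),[B(60,460),X(413,408),V(42,66)]),
((-.09,.08,.105),[X(232,515),V(455,130)]),((-.09,.08,0),[X(262,583),V(341,37)]),((.09,-.08,0),[B(313,580)]),
]
def T(p,P):
    c,s=np.cos(p[2]),np.sin(p[2]);return np.array([p[0]+c*P[0]-s*P[1],p[1]+s*P[0]+c*P[1],P[2]])
def fit(L,p0,cams):
    f=lambda p:np.concatenate([proj(n,T(p,P)+[0,0,p[3]],C[n])[0]-uv for P,o in L for n,uv in o if n in cams])
    r=least_squares(f,[*p0,0]);return r.x,np.sqrt((r.fun**2).mean()),r.fun
for cams in (["scene","side"],["wrist"],["scene","side","wrist"]):
    for n,L,p0 in (("board",bd,(.51,-.22,.089)),("box",bx,(.6,.21,.18))):
        x,e,f=fit(L,p0,cams);print(cams,n,x.round(4),round(e,2),f.round(1) if len(cams)==3 else'')
E
python3 fit.py
```

```text
['scene', 'side'] board [ 0.5255 -0.2166  0.0906 -0.0048] 0.69 
['scene', 'side'] box [ 0.6027  0.2115  0.1765 -0.003 ] 0.9 
['wrist'] board [ 0.5243 -0.2179  0.0914 -0.0027] 0.53 
['wrist'] box [ 0.6047  0.21    0.1536 -0.0038] 0.81 
['scene', 'side', 'wrist'] board [ 0.5251 -0.2175  0.091  -0.004 ] 0.78 [-1.2 -0.1 -0.1 -0.7  0.4  0.8 -1.  -0.6 -0.9 -0.3 -1.1 -0.1 -0.5 -0.4
 -0.4 -0.3 -1.2 -0.3 -0.7  0.3  0.4 -0.2 -1.6  0.3 -0.4  0.   1.1  0.3
 -1.9  0.2 -0.8  0.1  1.8  0.6]
['scene', 'side', 'wrist'] box [ 0.6038  0.2104  0.1633 -0.0032] 0.97 [-0.7 -0.5 -1.3 -1.6  0.9  1.1 -1.4  0.2 -0.3 -0.2 -0.4 -0.6 -1.1 -0.3
  0.6 -0.3 -0.6  1.2 -1.3 -1.5 -0.8  1.7]
```

The three-view fit gives the board at (0.525, -0.217) with yaw 5.2° and the box at (0.604, 0.211) with yaw about 9.5°. I'll push the nearest wheel first, with one finger of a half-open gripper.

Request:
{"api": "carry_out", "payload": {
  "motion": [
    {"jaw":-0.06,"tx":-3.06,"ty":-4.44,"tz":0,"wx":0,"wy":0,"wz":0},
    {"jaw":-0.06,"tx":-3.06,"ty":-4.44,"tz":0,"wx":0,"wy":0,"wz":0},
    {"jaw":-0.06,"tx":-3.06,"ty":-4.44,"tz":0,"wx":0,"wy":0,"wz":0},
    {"jaw":-0.06,"tx":0,"ty":0,"tz":3.8,"wx":0,"wy":0,"wz":0},
    {"jaw":-0.06,"tx":0,"ty":0,"tz":3.8,"wx":0,"wy":0,"wz":0},
    {"jaw":-0.06,"tx":0,"ty":0,"tz":3.8,"wx":0,"wy":0,"wz":0},
    {"jaw":-0.06,"tx":0,"ty":0,"tz":0,"wx":0,"wy":0,"wz":0}
  ]
}}

```text
clock: 2.88
tcp_pos: [0.5475, -0.1291, 0.2876]
orientation: [-0.003, -0.044, 0.999, 0.002]
wrist_force: [-1.1, 0.9, 0.9]
finger_gap: 0.0403
```

```bash
cat > look.py <<'E'
import sys
from h import *
tag=sys.argv[1];cams=sys.argv[2:]
s=get_state();print(s['clock'],s['tcp_pos'].round(4),s['orientation'].round(4),s['wrist_force'].round(1),round(s['finger_gap'],4),s['joint_pos'].round(2))
for n in cams:
    c=eyes.calibration(n);cv2.imwrite(f"pics/{tag}_{n}.png",eyes.read_camera(n));np.save(f"{tag}_{n}.npy",c["camera_from_world"])
E
python3 look.py t1 wrist
```

```text
2.875 [ 0.5475 -0.1291  0.2876] [-0.0032 -0.0443  0.999   0.0015] [-1.1  0.9  0.9] 0.0403 [-0.37  0.35 -0.19  1.03  0.   -0.46]
```

View pics/t1_wrist.png

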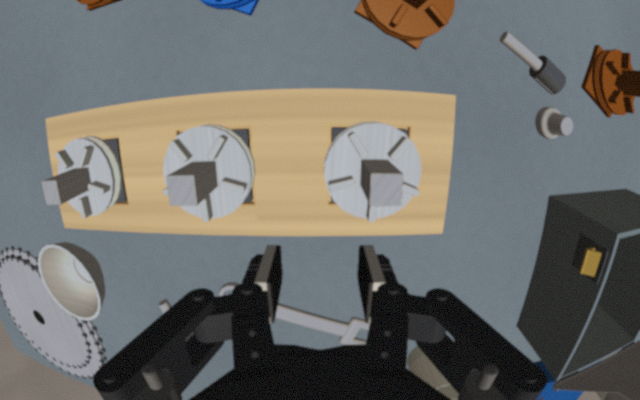

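The camera is closer now: posts are at about (386,190), (188,190) and (58,190), and the fingers straddle columns 270 to 370. I'll refine the unit positions from this view.

```bash
python3 - <<'E'
import cv2
im=cv2.imread("pics/t1_wrist.png")
cv2.imwrite("pics/t1a.png",cv2.resize(im[80:245,150:470],None,fx=2.5,fy=2.5,interpolation=cv2.INTER_CUBIC))
E
python3 look.py t1b wrist
```

```text
2.925 [ 0.5484 -0.1295  0.2898] [-1.50e-03 -4.43e-02  9.99e-01  7.00e-04] [ 0.2 -0.6  0.8] 0.0403 [-0.37  0.35 -0.19  1.03  0.   -0.46]
```

View pics/t1a.png

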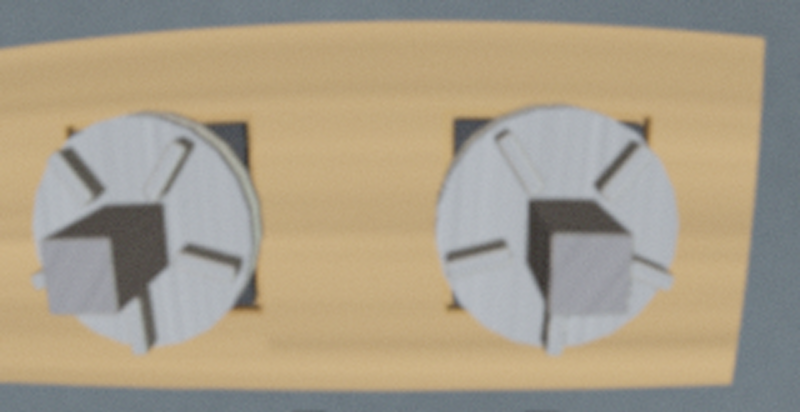

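```bash
python3 - <<'E'
from h import *
c=eyes.calibration("wrist");c["camera_from_world"]=np.load("t1_wrist.npy")
q=lambda x,y:(150+x/2.5,80+y/2.5)
for n,p,z in (("wh1",(557,226),.042),("post1",(592,273),.086),("wh2",(147,232),.042),("post2",(82,276),.086),("corner",(765,38),.02),("corner+",(733,384),.02)):
    print(n,atz("wrist",q(*p),z,c).round(4))
# model
p=(.525,-.217,.091)
for o in (.125,0): print(.525-np.sin(.091)*o,-.217+np.cos(.091)*o)
E
```

```text
wh1 [ 0.5113 -0.0926  0.042 ]
post1 [ 0.5122 -0.0916  0.086 ]
wh2 [ 0.5229 -0.2124  0.042 ]
post2 [ 0.5234 -0.2144  0.086 ]
corner [ 0.4467 -0.0268  0.02  ]
corner+ [ 0.5664 -0.0152  0.02  ]
0.51364069289678 -0.09251720543731863
0.525 -0.217
```

Request:
{"api": "carry_out", "payload": {
  "motion": [
    {"jaw":-0.06,"tx":0.1,"ty":0,"tz":4.0,"wx":0,"wy":0,"wz":0},
    {"jaw":-0.06,"tx":0,"ty":0,"tz":3.4,"wx":0,"wy":0,"wz":0},
    {"jaw":-0.06,"tx":0,"ty":0,"tz":0,"wx":0,"wy":0,"wz":0}
  ]
}}

```text
clock: 3.35
tcp_pos: [0.5476, -0.1297, 0.2165]
orientation: [-0.001, -0.044, 0.999, 0.0]
wrist_force: [-0.5, 0.6, 0.4]
finger_gap: 0.0401
```

```bash
python3 look.py t2 wrist
```

```text
3.35 [ 0.5476 -0.1297  0.2165] [-9.00e-04 -4.43e-02  9.99e-01  4.00e-04] [-0.5  0.6  0.4] 0.0401 [-0.38  0.42 -0.29  0.87  0.   -0.46]
```

View pics/t2_wrist.png

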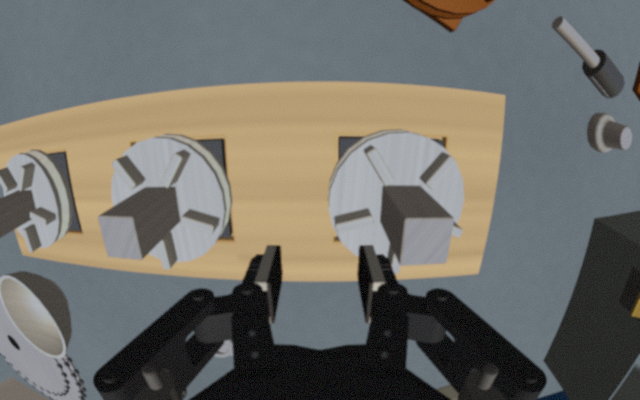

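The right finger is just on the -y side of the rib at (395,268). Pushing now.

Request:
{"api": "carry_out", "payload": {
  "motion": [
    {"jaw":-0.06,"tx":0,"ty":0.8,"tz":0,"wx":0,"wy":0,"wz":0},
    {"jaw":-0.06,"tx":0,"ty":0.9,"tz":0,"wx":0,"wy":0,"wz":0},
    {"jaw":-0.06,"tx":0,"ty":0.9,"tz":0,"wx":0,"wy":0,"wz":0}
  ]
}}

```text
clock: 3.78
tcp_pos: [0.5459, -0.1033, 0.2177]
orientation: [0.001, -0.044, 0.999, -0.0]
wrist_force: [-0.3, -0.2, -0.6]
finger_gap: 0.04
```

```bash
python3 look.py t3 wrist;python3 look.py t3b wrist;python3 look.py t3c wrist;python3 look.py t3d wrist; python3 - <<'E'
import cv2,numpy as np
cv2.imwrite("pics/t3m.png",np.hstack([cv2.resize(cv2.imread(f"pics/t3{k}_wrist.png")[110:300,290:480],(390,390),interpolation=2) for k in("","d")]))
E
```

```text
3.775 [ 0.5459 -0.1033  0.2177] [ 8.00e-04 -4.44e-02  9.99e-01 -2.00e-04] [-0.3 -0.2 -0.6] 0.04 [-0.33  0.4  -0.31  0.86  0.   -0.42]
3.825 [ 0.5455 -0.1023  0.2174] [ 3.00e-04 -4.49e-02  9.99e-01  3.00e-04] [-1.   0.4  0.7] 0.0402 [-0.33  0.4  -0.31  0.86  0.   -0.42]
3.875 [ 0.5455 -0.1028  0.2172] [ 2.00e-04 -4.50e-02  9.99e-01  1.00e-04] [-0.2  0.4 -0.4] 0.0405 [-0.33  0.4  -0.31  0.86  0.   -0.42]
3.925 [ 0.5456 -0.1033  0.217 ] [ 2.00e-04 -4.49e-02  9.99e-01 -0.00e+00] [ 0.3  0.1 -0.7] 0.0398 [-0.33  0.4  -0.31  0.86  0.   -0.42]
```

View pics/t3m.png

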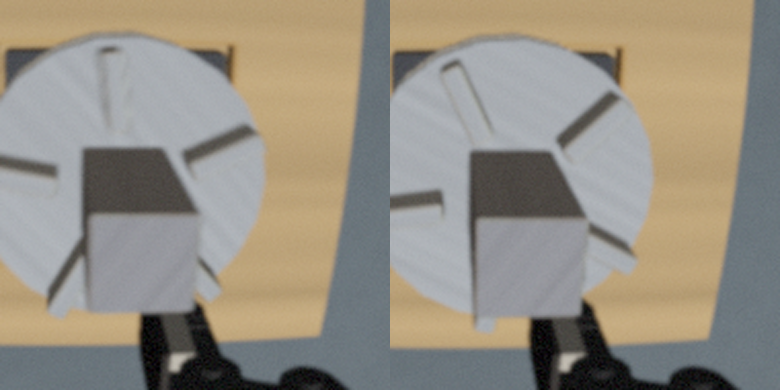

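Between the two frames, 0.15 s apart, the wheel turned about 25° further with the finger still, so unit 1 coasts and is good. Lifting and going to the middle unit.

Request:
{"api": "carry_out", "payload": {
  "motion": [
    {"jaw":-0.06,"tx":0,"ty":0,"tz":-5.0,"wx":0,"wy":0,"wz":0},
    {"jaw":-0.06,"tx":0,"ty":-5.0,"tz":0,"wx":0,"wy":0,"wz":0},
    {"jaw":-0.06,"tx":0,"ty":-5.0,"tz":0,"wx":0,"wy":0,"wz":0},
    {"jaw":-0.06,"tx":0,"ty":-5.1,"tz":0,"wx":0,"wy":0,"wz":0},
    {"jaw":-0.06,"tx":0,"ty":0,"tz":0,"wx":0,"wy":0,"wz":0},
    {"jaw":-0.06,"tx":0,"ty":0,"tz":5.0,"wx":0,"wy":0,"wz":0},
    {"jaw":-0.06,"tx":0,"ty":0,"tz":0,"wx":0,"wy":0,"wz":0}
  ]
}}

```text
clock: 4.85
tcp_pos: [0.5593, -0.2543, 0.2155]
orientation: [0.0, -0.044, 0.999, 0.0]
wrist_force: [0.4, 0.8, 0.4]
finger_gap: 0.0402
```

```bash
python3 look.py t4 wrist
```

```text
4.85 [ 0.5593 -0.2543  0.2155] [ 3.00e-04 -4.42e-02  9.99e-01  2.00e-04] [0.4 0.8 0.4] 0.0402 [-0.56  0.5  -0.15  0.92  0.   -0.65]
```

View pics/t4_wrist.png

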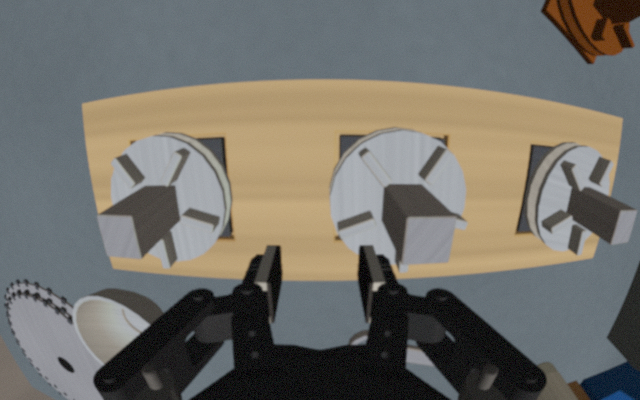

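The finger stands in the same place beside the middle unit's rib at (402,265). Pushing.

Request:
{"api": "carry_out", "payload": {
  "motion": [
    {"jaw":-0.06,"tx":0,"ty":0.8,"tz":0,"wx":0,"wy":0,"wz":0},
    {"jaw":-0.06,"tx":0,"ty":0.9,"tz":0,"wx":0,"wy":0,"wz":0},
    {"jaw":-0.06,"tx":0,"ty":0.9,"tz":0,"wx":0,"wy":0,"wz":0}
  ]
}}

```text
clock: 5.28
tcp_pos: [0.5565, -0.2274, 0.2169]
orientation: [-0.0, -0.045, 0.999, 0.0]
wrist_force: [-0.2, -0.4, 0.6]
finger_gap: 0.04
```

```bash
python3 look.py t5 wrist;python3 look.py t5b wrist;python3 look.py t5c wrist;python3 look.py t5d wrist; python3 - <<'E'
import cv2,numpy as np
cv2.imwrite("pics/t5m.png",np.hstack([cv2.resize(cv2.imread(f"pics/t5{k}_wrist.png")[110:300,290:480],(390,390),interpolation=2) for k in("","d")]))
E
```

```text
5.275 [ 0.5565 -0.2274  0.2169] [-1.00e-04 -4.46e-02  9.99e-01  2.00e-04] [-0.2 -0.4  0.6] 0.04 [-0.52  0.48 -0.19  0.91  0.   -0.61]
5.325 [ 0.5564 -0.2264  0.2168] [-3.00e-04 -4.50e-02  9.99e-01  6.00e-04] [-0.8  1.4  0.3] 0.0398 [-0.52  0.48 -0.19  0.91  0.   -0.61]
5.375 [ 0.5565 -0.2271  0.2168] [-2.00e-04 -4.50e-02  9.99e-01  3.00e-04] [-0.2 -0.  -0.1] 0.0402 [-0.52  0.48 -0.19  0.91  0.   -0.61]
5.425 [ 0.5567 -0.2276  0.2169] [-0.00e+00 -4.48e-02  9.99e-01  1.00e-04] [-0.2  0.8 -0.2] 0.0404 [-0.52  0.48 -0.18  0.91  0.   -0.61]
```

View pics/t5m.png

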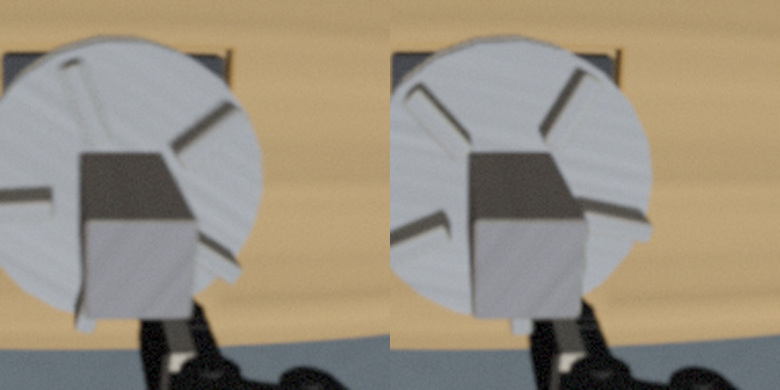

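The middle wheel also turned on by about 25° after the stroke, so it is good. Now the third.

Request:
{"api": "carry_out", "payload": {
  "motion": [
    {"jaw":-0.06,"tx":0,"ty":0,"tz":-5.0,"wx":0,"wy":0,"wz":0},
    {"jaw":-0.06,"tx":0,"ty":-5.0,"tz":0,"wx":0,"wy":0,"wz":0},
    {"jaw":-0.06,"tx":0,"ty":-5.0,"tz":0,"wx":0,"wy":0,"wz":0},
    {"jaw":-0.06,"tx":0,"ty":-5.1,"tz":0,"wx":0,"wy":0,"wz":0},
    {"jaw":-0.06,"tx":0,"ty":0,"tz":0,"wx":0,"wy":0,"wz":0},
    {"jaw":-0.06,"tx":0,"ty":0,"tz":5.0,"wx":0,"wy":0,"wz":0},
    {"jaw":-0.06,"tx":0,"ty":0,"tz":0,"wx":0,"wy":0,"wz":0}
  ]
}}

```text
clock: 6.35
tcp_pos: [0.5703, -0.3788, 0.2156]
orientation: [0.0, -0.044, 0.999, 0.0]
wrist_force: [-0.3, 0.4, 0.5]
finger_gap: 0.0402
```

```bash
python3 look.py t6 wrist
```

```text
6.35 [ 0.5703 -0.3788  0.2156] [ 4.00e-04 -4.42e-02  9.99e-01  1.00e-04] [-0.3  0.4  0.5] 0.0402 [-0.7   0.63  0.06  1.01  0.   -0.79]
```

View pics/t6_wrist.png

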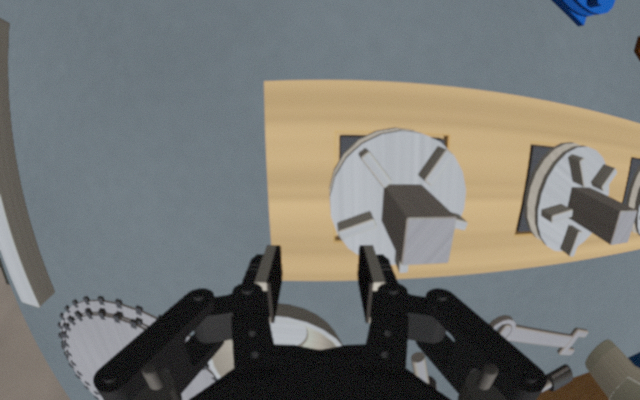

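Same placement on the third unit, with the rib at (402,265) and nothing touching. Pushing.

Request:
{"api": "carry_out", "payload": {
  "motion": [
    {"jaw":-0.06,"tx":0,"ty":0.8,"tz":0,"wx":0,"wy":0,"wz":0},
    {"jaw":-0.06,"tx":0,"ty":0.9,"tz":0,"wx":0,"wy":0,"wz":0},
    {"jaw":-0.06,"tx":0,"ty":0.9,"tz":0,"wx":0,"wy":0,"wz":0}
  ]
}}

```text
clock: 6.78
tcp_pos: [0.5678, -0.3522, 0.2171]
orientation: [0.0, -0.044, 0.999, -0.0]
wrist_force: [0.3, -1.1, 0.5]
finger_gap: 0.0399
```

```bash
python3 look.py t7 wrist;python3 look.py t7b wrist;python3 look.py t7c wrist;python3 look.py t7d wrist; python3 - <<'E'
import cv2,numpy as np
cv2.imwrite("pics/t7m.png",np.hstack([cv2.resize(cv2.imread(f"pics/t7{k}_wrist.png")[110:300,290:480],(390,390),interpolation=2) for k in("","d")]))
E
```

```text
6.775 [ 0.5678 -0.3522  0.2171] [ 1.00e-04 -4.44e-02  9.99e-01 -2.00e-04] [ 0.3 -1.1  0.5] 0.0399 [-0.68  0.59  0.01  0.99 -0.   -0.76]
6.825 [ 0.5677 -0.351   0.217 ] [-1.00e-04 -4.48e-02  9.99e-01  4.00e-04] [-0.3 -0.5  0.2] 0.0401 [-0.67  0.59  0.01  0.99  0.   -0.76]
6.875 [ 0.5678 -0.3516  0.217 ] [ 0.00e+00 -4.49e-02  9.99e-01  4.00e-04] [0.3 0.4 0.9] 0.0404 [-0.67  0.59  0.01  0.99  0.   -0.76]
6.925 [ 0.5678 -0.352   0.2169] [ 0.00e+00 -4.48e-02  9.99e-01  3.00e-04] [-0.  -0.7  0.2] 0.0398 [-0.68  0.59  0.01  0.99  0.   -0.76]
```

View pics/t7m.png

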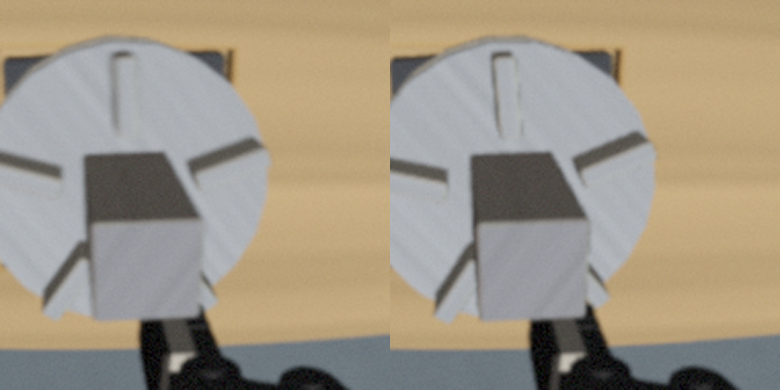

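The third wheel stopped with the finger, within 2–3° between frames and turned about 40°, so this one binds. I'll add a small push, lift, and move above its post.

Request:
{"api": "carry_out", "payload": {
  "motion": [
    {"jaw":-0.06,"tx":0,"ty":0.3,"tz":0,"wx":0,"wy":0,"wz":0},
    {"jaw":-0.06,"tx":0,"ty":0,"tz":0,"wx":0,"wy":0,"wz":0},
    {"jaw":-0.06,"tx":0,"ty":0,"tz":-3.5,"wx":0,"wy":0,"wz":0},
    {"jaw":0.1,"tx":0,"ty":0,"tz":-3.5,"wx":0,"wy":0,"wz":0},
    {"jaw":0.1,"tx":3.2,"ty":1.1,"tz":0,"wx":0,"wy":0,"wz":0},
    {"jaw":0.1,"tx":0,"ty":0,"tz":0,"wx":0,"wy":0,"wz":0}
  ]
}}

```text
clock: 7.72
tcp_pos: [0.533, -0.3413, 0.2868]
orientation: [-0.001, -0.044, 0.999, 0.001]
wrist_force: [-0.0, -0.7, -1.2]
finger_gap: 0.0468
```

```bash
python3 look.py t8 wrist scene
```

```text
7.725 [ 0.533  -0.3413  0.2868] [-7.00e-04 -4.38e-02  9.99e-01  7.00e-04] [-0.  -0.7 -1.2] 0.0468 [-0.7   0.48  0.    1.09  0.   -0.78]
```

View pics/t8_wrist.png

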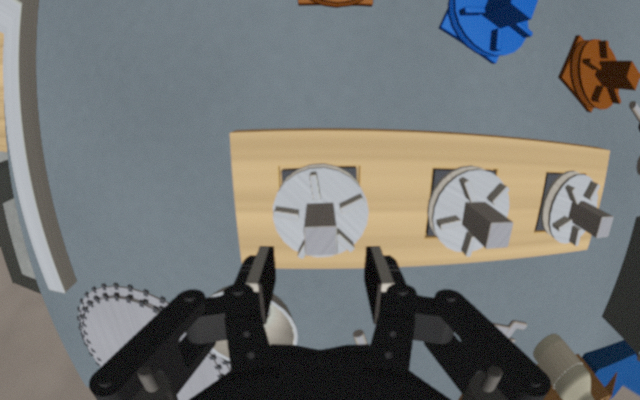

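View pics/t8_scene.png

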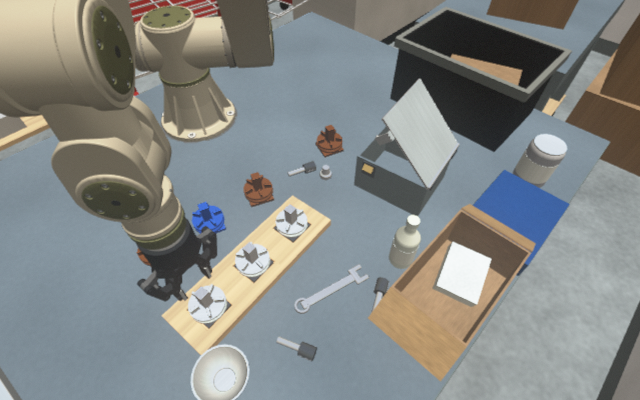

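The post top is at (321,238), centred between the fingers at 265 and 372. I'll check its exact offset and the turned angles of all three wheels.

```bash
python3 - <<'E'
from h import *
c=eyes.calibration("wrist");c["camera_from_world"]=np.load("t8_wrist.npy")
im=cv2.imread("pics/t8_wrist.png")
cv2.imwrite("pics/t8a.png",cv2.resize(im[155:270,260:390],None,fx=4,fy=4,interpolation=2))
cv2.imwrite("pics/t8b.png",cv2.resize(im[155:255,415:615],None,fx=4,fy=4,interpolation=2))
cw=proj("wrist",np.array([[.533,-.3413,.086]]),c);print(cw)
print(atz("wrist",(321,239),.086,c), atz("wrist",(322,209),.042,c))
E
```

```text
[[318.33392766 238.25877175]]
[ 0.53336163 -0.33964301  0.086     ] [ 0.53030546 -0.33884024  0.042     ]
```

View pics/t8a.png

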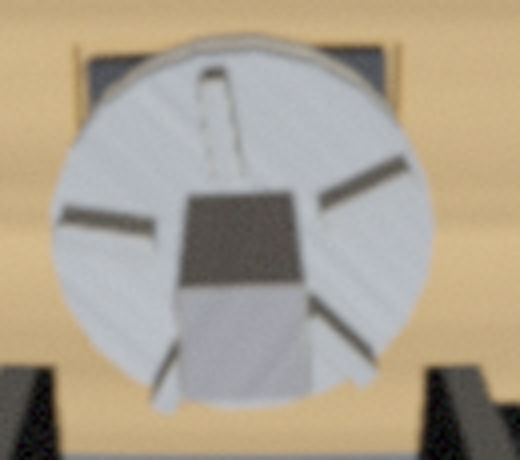

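View pics/t8b.png

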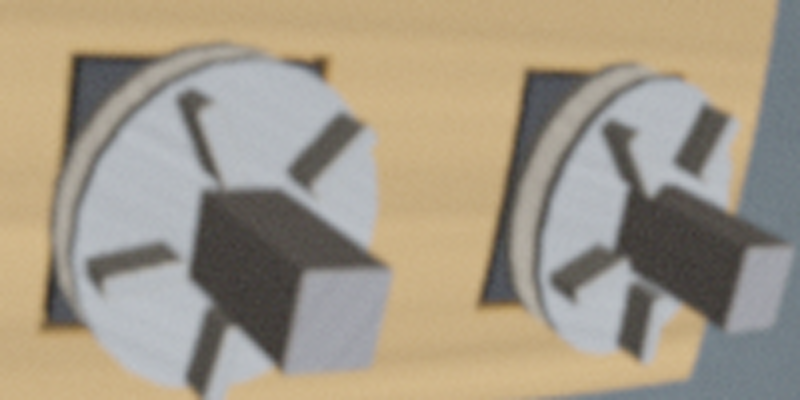

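All three wheels have turned well past 0.5 rad and the post is within 2 mm of the grasp axis. Going down and gripping.

Request:
{"api": "carry_out", "payload": {
  "motion": [
    {"jaw":0.1,"tx":0,"ty":0.1,"tz":2.9,"wx":0,"wy":0,"wz":0},
    {"jaw":0.1,"tx":0,"ty":0,"tz":2.8,"wx":0,"wy":0,"wz":0},
    {"jaw":0.1,"tx":0,"ty":0,"tz":0,"wx":0,"wy":0,"wz":0},
    {"jaw":-1,"tx":0,"ty":0,"tz":0,"wx":0,"wy":0,"wz":0},
    {"jaw":-1,"tx":0,"ty":0,"tz":0,"wx":0,"wy":0,"wz":0},
    {"jaw":-1,"tx":0,"ty":0,"tz":0,"wx":0,"wy":0,"wz":0},
    {"jaw":-1,"tx":0,"ty":0,"tz":0,"wx":0,"wy":0,"wz":0}
  ],
  "force": 60
}}

```text
clock: 8.7
tcp_pos: [0.535, -0.341, 0.2306]
orientation: [0.001, -0.044, 0.999, -0.0]
wrist_force: [1.0, 0.5, 3.6]
finger_gap: 0.0189
```

```bash
python3 look.py t9 wrist
```

```text
8.7 [ 0.535  -0.341   0.2306] [ 8.00e-04 -4.44e-02  9.99e-01 -4.00e-04] [1.  0.5 3.6] 0.0189 [-0.69  0.52 -0.07  0.97  0.   -0.78]
```

View pics/t9_wrist.png

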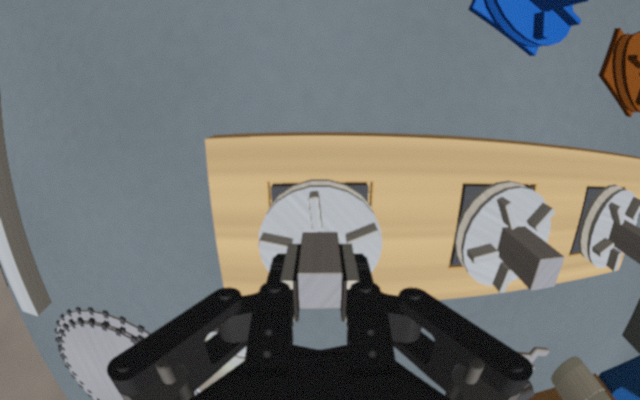

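The grip holds at 18.9 mm. Lifting and carrying it to the robot side of the box.

Request:
{"api": "carry_out", "payload": {
  "motion": [
    {"jaw":-1,"tx":0,"ty":0,"tz":-3.0,"wx":0,"wy":0,"wz":0},
    {"jaw":-1,"tx":0,"ty":0,"tz":-5.0,"wx":0,"wy":0,"wz":0},
    {"jaw":-1,"tx":0,"ty":0,"tz":-5.0,"wx":0,"wy":0,"wz":0},
    {"jaw":-1,"tx":0,"ty":0,"tz":-4.0,"wx":0,"wy":0,"wz":0},
    {"jaw":-1,"tx":0.87,"ty":4.8,"tz":0,"wx":0,"wy":0,"wz":0},
    {"jaw":-1,"tx":0.87,"ty":4.8,"tz":0,"wx":0,"wy":0,"wz":0},
    {"jaw":-1,"tx":0.87,"ty":4.8,"tz":0,"wx":0,"wy":0,"wz":0},
    {"jaw":-1,"tx":0.87,"ty":4.8,"tz":0,"wx":0,"wy":0,"wz":0},
    {"jaw":-1,"tx":0.87,"ty":4.8,"tz":0,"wx":0,"wy":0,"wz":0},
    {"jaw":-1,"tx":0.87,"ty":4.8,"tz":0,"wx":0,"wy":0,"wz":0},
    {"jaw":-1,"tx":0.87,"ty":4.8,"tz":0,"wx":0,"wy":0,"wz":0},
    {"jaw":-1,"tx":0.87,"ty":4.8,"tz":0,"wx":0,"wy":0,"wz":0},
    {"jaw":-1,"tx":0.87,"ty":4.8,"tz":0,"wx":0,"wy":0,"wz":0},
    {"jaw":-1,"tx":0.87,"ty":4.8,"tz":0,"wx":0,"wy":0,"wz":0},
    {"jaw":-1,"tx":0,"ty":4.8,"tz":0,"wx":0,"wy":0,"wz":-4.3},
    {"jaw":-1,"tx":0,"ty":0,"tz":0,"wx":0,"wy":0,"wz":0}
  ]
}}

```text
clock: 10.75
tcp_pos: [0.4001, 0.1795, 0.3992]
orientation: [-0.001, -0.084, 0.996, 0.0]
wrist_force: [-0.0, -0.2, -4.1]
finger_gap: 0.019
```

```bash
python3 look.py t10 wrist scene
```

```text
10.75 [0.4001 0.1795 0.3992] [-6.000e-04 -8.450e-02  9.964e-01  0.000e+00] [-0.  -0.2 -4.1] 0.019 [ 0.24  0.05 -0.29  1.23  0.    0.07]
```

View pics/t10_wrist.png

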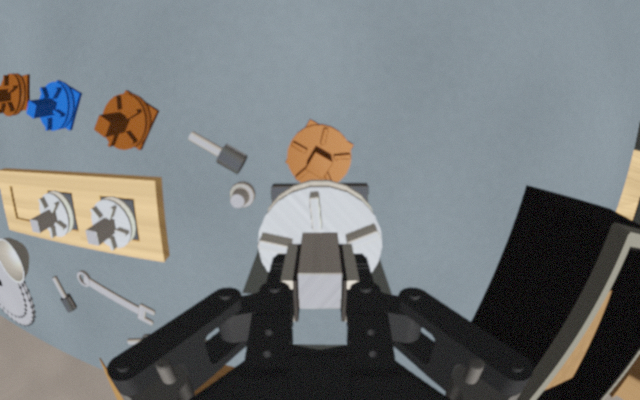

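View pics/t10_scene.png

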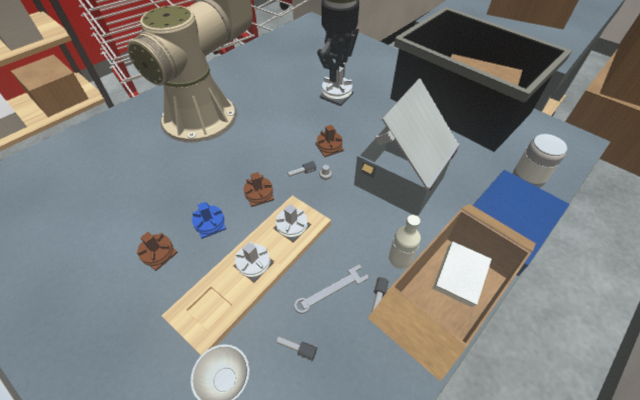

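The unit hangs level in the fingers and its pocket is empty. Lowering to TCP height 0.32 and tilting 45° so the tool lies parallel to the plate.

Request:
{"api": "carry_out", "payload": {
  "motion": [
    {"jaw":-1,"tx":0,"ty":0,"tz":4.0,"wx":0,"wy":0,"wz":0},
    {"jaw":-1,"tx":0,"ty":0,"tz":4.0,"wx":0,"wy":0,"wz":0},
    {"jaw":-1,"tx":0,"ty":0,"tz":0,"wx":0,"wy":-9,"wz":0},
    {"jaw":-1,"tx":0,"ty":0,"tz":0,"wx":0,"wy":-9,"wz":0},
    {"jaw":-1,"tx":0,"ty":0,"tz":0,"wx":0,"wy":-9,"wz":0},
    {"jaw":-1,"tx":0,"ty":0,"tz":0,"wx":0,"wy":-9,"wz":0},
    {"jaw":-1,"tx":0,"ty":0,"tz":0,"wx":0,"wy":-9,"wz":0},
    {"jaw":-1,"tx":0,"ty":0,"tz":0,"wx":0,"wy":0,"wz":0}
  ]
}}

```text
clock: 11.85
tcp_pos: [0.3991, 0.1755, 0.3174]
orientation: [0.379, -0.074, 0.922, 0.03]
wrist_force: [-0.8, -0.9, -4.5]
finger_gap: 0.0188
```

```bash
python3 look.py t11 scene side; cat > bf.py <<'E'
from h import *
from scipy.spatial.transform import Rotation as Ro
s=get_state();w,x,y,z=s['orientation'];R=Ro.from_quat([x,y,z,w]).as_matrix()
c,sn=np.cos(.165),np.sin(.165);B=np.array([[c,sn,0],[-sn,c,0],[0,0,1]])
f=lambda p:(B@(np.array(p)-[.604,.211,0])*1000).round(0)
t=s['tcp_pos'];print("tcp",f(t),"grasp",f(t+.155*R[:,2]),"centre",f(t+.176*R[:,2]));print("tool axes in box",(B@R).round(3).tolist())
E
python3 bf.py
```

```text
11.85 [0.3991 0.1755 0.3174] [ 0.3791 -0.0744  0.9219  0.0303] [-0.8 -0.9 -4.5] 0.0188 [ 0.25 -0.19 -0.93  0.05 -0.06  0.06]
tcp [-206.   -1.  319.] grasp [-97.  -1. 208.] centre [-83.  -1. 194.]
tool axes in box [[-0.711, 0.004, 0.703], [0.002, 1.0, -0.003], [-0.703, -0.0, -0.711]]
```

View pics/t11_scene.png

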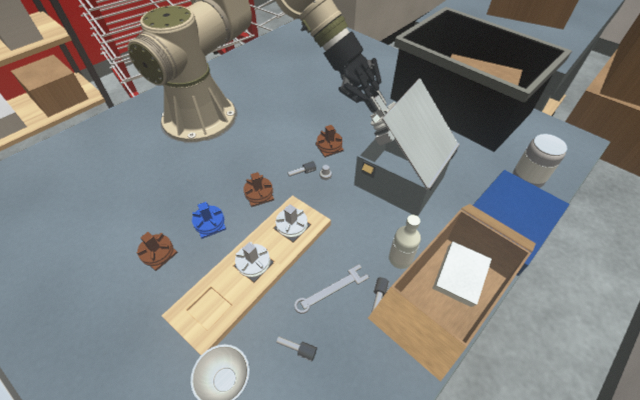

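View pics/t11_side.png

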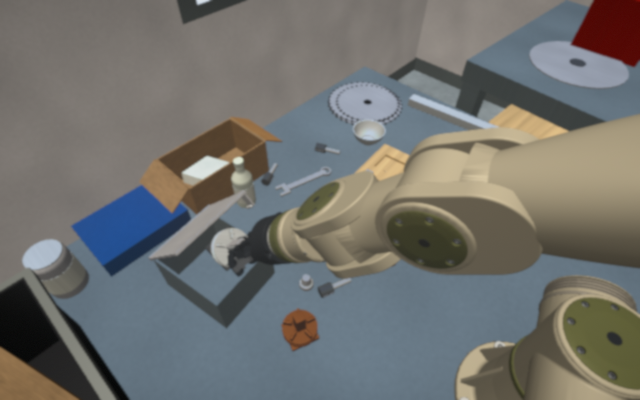

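The side view shows the unit entering under the plate's free edge at about (230,245). In the box frame its centre is at (-83, -1, 194) mm with the tool at 45°. Sliding in parallel to the plate.

Request:
{"api": "carry_out", "payload": {
  "motion": [
    {"jaw":-1,"tx":0.3,"ty":0,"tz":2.6,"wx":0,"wy":0,"wz":0},
    {"jaw":-1,"tx":0,"ty":0,"tz":2.6,"wx":0,"wy":0,"wz":0},
    {"jaw":-1,"tx":0,"ty":0,"tz":2.6,"wx":0,"wy":0,"wz":0},
    {"jaw":-1,"tx":0,"ty":0,"tz":2.6,"wx":0,"wy":0,"wz":0},
    {"jaw":-1,"tx":0,"ty":0,"tz":2.4,"wx":0,"wy":0,"wz":0},
    {"jaw":-1,"tx":0,"ty":0,"tz":0,"wx":0,"wy":0,"wz":0}
  ]
}}

```text
clock: 12.7
tcp_pos: [0.4899, 0.1913, 0.2254]
orientation: [0.379, -0.075, 0.922, 0.031]
wrist_force: [0.9, -1.0, -4.4]
finger_gap: 0.0187
```

```bash
python3 look.py t12 scene wrist; python3 bf.py
```

```text
12.7 [0.4899 0.1913 0.2254] [ 0.379  -0.075   0.9218  0.0307] [ 0.9 -1.  -4.4] 0.0187 [ 0.23  0.16 -0.9  -0.27 -0.05  0.05]
tcp [-117.   -0.  227.] grasp [ -7.  -1. 117.] centre [  7.  -1. 102.]
tool axes in box [[-0.709, 0.002, 0.705], [0.001, 1.0, -0.002], [-0.705, -0.0, -0.709]]
```

View pics/t12_scene.png

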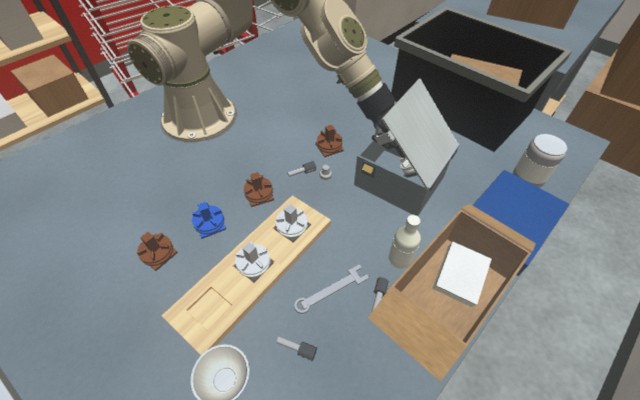

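View pics/t12_wrist.png

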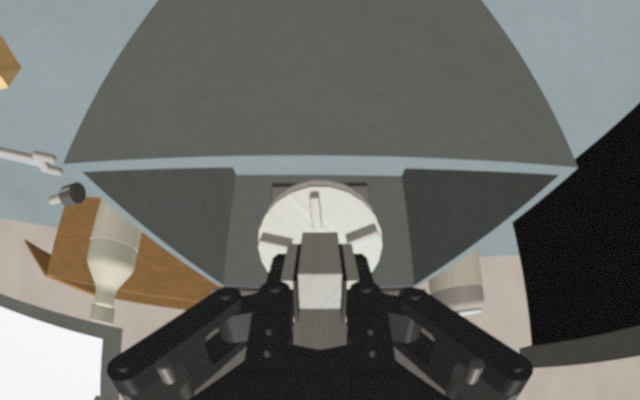

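The unit is well inside the mouth, centred between the walls, and only its weight is felt. Releasing.

Request:
{"api": "carry_out", "payload": {
  "motion": [
    {"jaw":0.2,"tx":0,"ty":0,"tz":0,"wx":0,"wy":0,"wz":0},
    {"jaw":0.2,"tx":0,"ty":0,"tz":0,"wx":0,"wy":0,"wz":0},
    {"jaw":0.2,"tx":0,"ty":0,"tz":0,"wx":0,"wy":0,"wz":0},
    {"jaw":0.2,"tx":0,"ty":0,"tz":0,"wx":0,"wy":0,"wz":0},
    {"jaw":0.2,"tx":0,"ty":0,"tz":0,"wx":0,"wy":0,"wz":0},
    {"jaw":0.2,"tx":0,"ty":0,"tz":0,"wx":0,"wy":0,"wz":0}
  ]
}}

```text
clock: 13.55
tcp_pos: [0.4884, 0.1917, 0.2271]
orientation: [0.381, -0.075, 0.921, 0.031]
wrist_force: [0.1, -0.5, 0.0]
finger_gap: 0.0513
```

```bash
python3 look.py t13 wrist
```

```text
13.55 [0.4884 0.1917 0.2271] [ 0.3814 -0.0754  0.9208  0.0313] [ 0.1 -0.5  0. ] 0.0513 [ 0.23  0.16 -0.9  -0.27 -0.05  0.05]
```

View pics/t13_wrist.png

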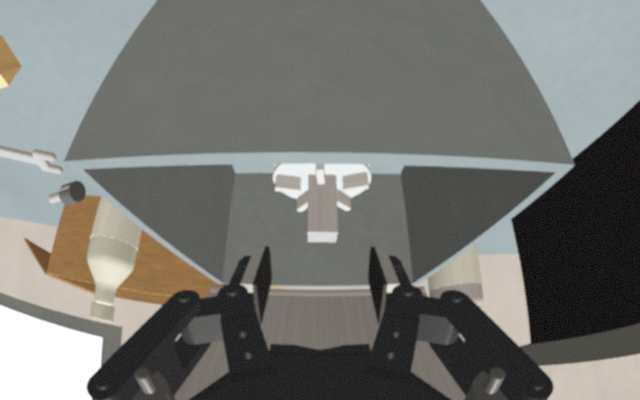

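The unit dropped free and sits in the box, with its post at (322,210). Backing out, standing upright again and moving above the plate with the jaws shut.

Request:
{"api": "carry_out", "payload": {
  "motion": [
    {"jaw":0.2,"tx":0,"ty":0,"tz":-4.0,"wx":0,"wy":0,"wz":0},
    {"jaw":0.2,"tx":0,"ty":0,"tz":-4.0,"wx":0,"wy":0,"wz":0},
    {"jaw":0.2,"tx":0,"ty":0,"tz":-4.0,"wx":0,"wy":0,"wz":0},
    {"jaw":0.2,"tx":0,"ty":0,"tz":-3.0,"wx":0,"wy":0,"wz":0},
    {"jaw":-1,"tx":0,"ty":0,"tz":0,"wx":0,"wy":9,"wz":0},
    {"jaw":-1,"tx":0,"ty":0,"tz":0,"wx":0,"wy":9,"wz":0},
    {"jaw":-1,"tx":0,"ty":0,"tz":0,"wx":0,"wy":9,"wz":0},
    {"jaw":-1,"tx":0,"ty":0,"tz":0,"wx":0,"wy":9,"wz":0},
    {"jaw":-1,"tx":0,"ty":0,"tz":0,"wx":0,"wy":9,"wz":0},
    {"jaw":-1,"tx":0,"ty":0,"tz":-4.5,"wx":0,"wy":0,"wz":0},
    {"jaw":-1,"tx":0,"ty":0,"tz":-4.5,"wx":0,"wy":0,"wz":0},
    {"jaw":-1,"tx":0,"ty":0,"tz":-4.0,"wx":0,"wy":0,"wz":0},
    {"jaw":-1,"tx":0,"ty":0,"tz":0,"wx":0,"wy":0,"wz":0}
  ]
}}

```text
clock: 15.22
tcp_pos: [0.3846, 0.1746, 0.466]
orientation: [0.003, -0.082, 0.997, 0.0]
wrist_force: [1.4, -0.7, -0.9]
finger_gap: 0.0
```

```bash
python3 look.py t14 side wrist; python3 bf.py
```

```text
15.225 [0.3846 0.1746 0.466 ] [ 3.100e-03 -8.170e-02  9.967e-01  5.000e-04] [ 1.4 -0.7 -0.9] 0.0 [ 0.24  0.   -0.18  1.39  0.    0.07]
tcp [-223.    0.  463.] grasp [-223.    0.  308.] centre [-223.    0.  287.]
tool axes in box [[-1.0, 0.001, 0.001], [0.001, 1.0, 0.0], [-0.001, 0.0, -1.0]]
```

View pics/t14_side.png

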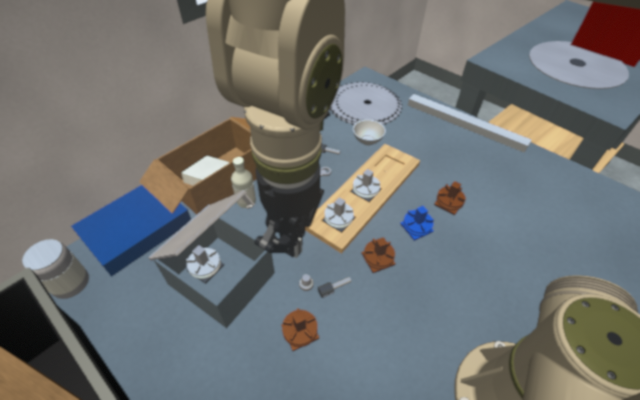

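View pics/t14_wrist.png

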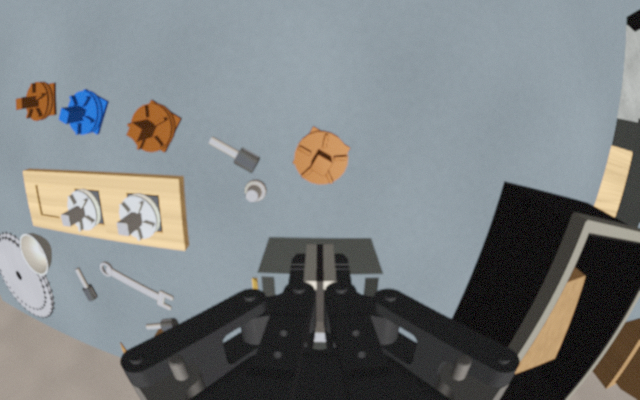

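The side view shows the unit standing upright in the box at (203,262) with the plate up. Moving over the plate at box x = -20 mm.

Request:
{"api": "carry_out", "payload": {
  "motion": [
    {"jaw":-1,"tx":-5.1,"ty":0,"tz":0,"wx":0,"wy":0,"wz":0},
    {"jaw":-1,"tx":-5.1,"ty":0,"tz":0,"wx":0,"wy":0,"wz":0},
    {"jaw":-1,"tx":-5.1,"ty":0,"tz":0,"wx":0,"wy":0,"wz":0},
    {"jaw":-1,"tx":-5.0,"ty":0,"tz":0,"wx":0,"wy":0,"wz":0},
    {"jaw":-1,"tx":0,"ty":0,"tz":3.0,"wx":0,"wy":0,"wz":0},
    {"jaw":-1,"tx":0,"ty":0,"tz":1.0,"wx":0,"wy":0,"wz":0},
    {"jaw":-1,"tx":0,"ty":0,"tz":0,"wx":0,"wy":0,"wz":0}
  ]
}}

```text
clock: 16.2
tcp_pos: [0.5831, 0.2073, 0.4215]
orientation: [-0.002, -0.082, 0.997, -0.0]
wrist_force: [0.1, -0.1, 0.1]
finger_gap: 0.0003
```

```bash
python3 look.py t15 scene; python3 bf.py
```

```text
16.2 [0.5831 0.2073 0.4215] [-1.900e-03 -8.180e-02  9.967e-01 -2.000e-04] [ 0.1 -0.1  0.1] 0.0003 [0.21 0.4  0.21 1.39 0.   0.05]
tcp [-21.  -0. 423.] grasp [-21.  -0. 268.] centre [-21.  -0. 247.]
tool axes in box [[-1.0, 0.001, -0.001], [0.001, 1.0, 0.0], [0.001, 0.0, -1.0]]
```

View pics/t15_scene.png

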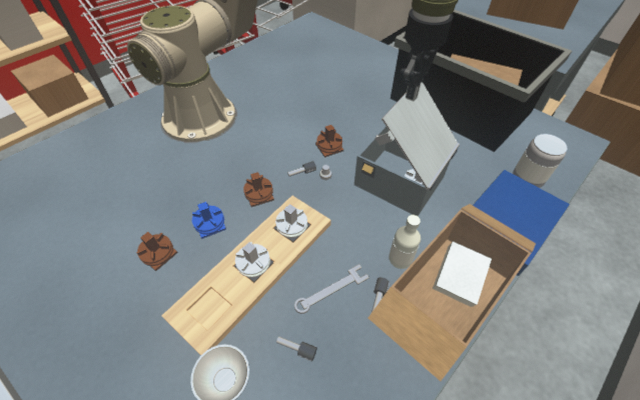

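The tips are just above the plate at tip height about 0.248. Pressing down, drifting slightly towards the free edge.

Request:
{"api": "carry_out", "payload": {
  "motion": [
    {"jaw":-1,"tx":0,"ty":0,"tz":1.5,"wx":0,"wy":0,"wz":0},
    {"jaw":-1,"tx":0,"ty":0,"tz":1.5,"wx":0,"wy":0,"wz":0},
    {"jaw":-1,"tx":0.3,"ty":0,"tz":1.5,"wx":0,"wy":0,"wz":0},
    {"jaw":-1,"tx":0.3,"ty":0,"tz":1.5,"wx":0,"wy":0,"wz":0},
    {"jaw":-1,"tx":0.3,"ty":0,"tz":1.5,"wx":0,"wy":0,"wz":0},
    {"jaw":-1,"tx":0.3,"ty":0,"tz":1.5,"wx":0,"wy":0,"wz":0},
    {"jaw":-1,"tx":0.3,"ty":0,"tz":1.5,"wx":0,"wy":0,"wz":0},
    {"jaw":-1,"tx":0.3,"ty":0,"tz":1.5,"wx":0,"wy":0,"wz":0},
    {"jaw":-1,"tx":0,"ty":0,"tz":0,"wx":0,"wy":0,"wz":0}
  ]
}}

```text
clock: 17.38
tcp_pos: [0.5655, 0.2045, 0.3032]
orientation: [0.0, -0.082, 0.997, 0.0]
wrist_force: [-3.3, 0.1, 9.4]
finger_gap: 0.0004
```

```bash
python3 look.py t16 scene; python3 bf.py
```

```text
17.375 [0.5655 0.2045 0.3032] [ 1.000e-04 -8.180e-02  9.966e-01  2.000e-04] [-3.3  0.1  9.4] 0.0004 [ 0.21  0.41 -0.07  1.09  0.    0.05]
tcp [-39.  -0. 304.] grasp [-39.   0. 149.] centre [-39.   0. 128.]
tool axes in box [[-1.0, 0.001, 0.001], [0.001, 1.0, 0.0], [-0.001, 0.0, -1.0]]
```

View pics/t16_scene.png

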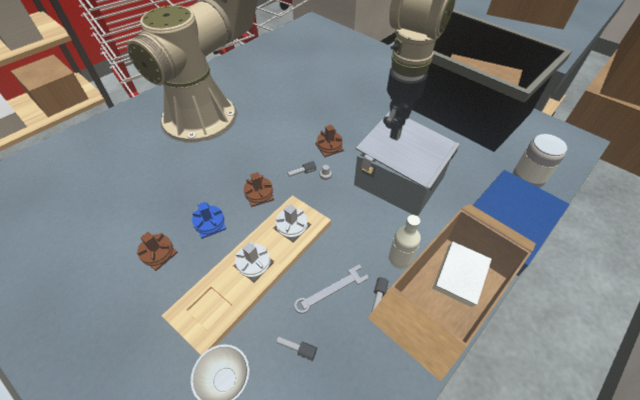

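The plate is nearly shut with the tips at 0.130, and the push is 9 N. Pressing the last 20 mm.

Request:
{"api": "carry_out", "payload": {
  "motion": [
    {"jaw":-1,"tx":0,"ty":0,"tz":0.9,"wx":0,"wy":0,"wz":0},
    {"jaw":-1,"tx":0,"ty":0,"tz":0.6,"wx":0,"wy":0,"wz":0},
    {"jaw":-1,"tx":0,"ty":0,"tz":0.3,"wx":0,"wy":0,"wz":0},
    {"jaw":-1,"tx":0,"ty":0,"tz":0,"wx":0,"wy":0,"wz":0}
  ]
}}

```text
clock: 17.92
tcp_pos: [0.5652, 0.2045, 0.2861]
orientation: [-0.0, -0.082, 0.997, 0.0]
wrist_force: [-4.8, -0.7, 10.6]
finger_gap: -0.0
```

```bash
python3 look.py t17 scene; python3 bf.py
```

```text
17.925 [0.5652 0.2045 0.2861] [-0.000e+00 -8.180e-02  9.966e-01  2.000e-04] [-4.8 -0.7 10.6] -0.0 [ 0.21  0.42 -0.09  1.06  0.    0.05]
tcp [-39.  -0. 286.] grasp [-39.   0. 131.] centre [-39.   0. 110.]
tool axes in box [[-1.0, 0.001, -0.0], [0.001, 1.0, 0.0], [0.0, 0.0, -1.0]]
```

Request:
{"api": "carry_out", "payload": {
  "motion": [
    {"jaw":-1,"tx":0,"ty":0,"tz":0.2,"wx":0,"wy":0,"wz":0},
    {"jaw":-1,"tx":0,"ty":0,"tz":0.1,"wx":0,"wy":0,"wz":0},
    {"jaw":-1,"tx":0,"ty":0,"tz":0,"wx":0,"wy":0,"wz":0},
    {"jaw":-1,"tx":0,"ty":0,"tz":0,"wx":0,"wy":0,"wz":0}
  ]
}}

```text
clock: 18.48
tcp_pos: [0.565, 0.2045, 0.2855]
orientation: [0.001, -0.082, 0.997, 0.0]
wrist_force: [-9.7, -2.4, 22.0]
finger_gap: 0.0002
```

```bash
python3 look.py t18 scene wrist; python3 bf.py
```

```text
18.475 [0.565  0.2045 0.2855] [ 8.000e-04 -8.190e-02  9.966e-01  2.000e-04] [-9.7 -2.4 22. ] 0.0002 [ 0.21  0.42 -0.1   1.05  0.    0.05]
tcp [-40.   0. 286.] grasp [-39.   0. 131.] centre [-39.   0. 110.]
tool axes in box [[-1.0, 0.001, 0.002], [0.001, 1.0, 0.0], [-0.002, 0.0, -1.0]]
```

View pics/t18_scene.png

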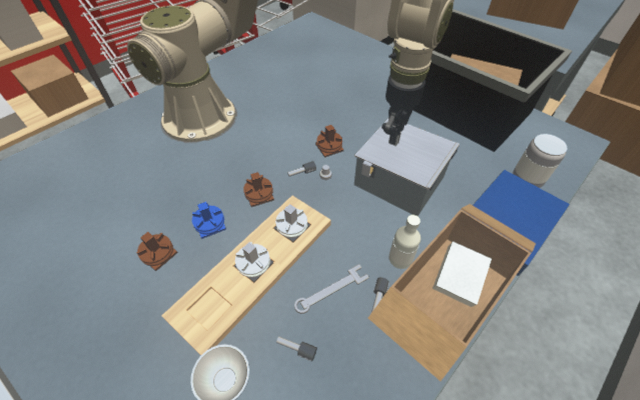

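The force doubled to 22 N without any travel, so the plate is at its stop. Lifting off slowly to see whether the catch holds.

Request:
{"api": "carry_out", "payload": {
  "motion": [
    {"jaw":-1,"tx":0,"ty":0,"tz":-0.5,"wx":0,"wy":0,"wz":0},
    {"jaw":-1,"tx":0,"ty":0,"tz":-1.0,"wx":0,"wy":0,"wz":0},
    {"jaw":-1,"tx":0,"ty":0,"tz":-3.0,"wx":0,"wy":0,"wz":0},
    {"jaw":-1,"tx":0,"ty":0,"tz":-5.0,"wx":0,"wy":0,"wz":0},
    {"jaw":-1,"tx":0,"ty":0,"tz":-5.0,"wx":0,"wy":0,"wz":0},
    {"jaw":-1,"tx":0,"ty":0,"tz":-3.0,"wx":0,"wy":0,"wz":0},
    {"jaw":-1,"tx":0,"ty":0,"tz":0,"wx":0,"wy":0,"wz":0},
    {"jaw":-1,"tx":0,"ty":0,"tz":0,"wx":0,"wy":0,"wz":0}
  ]
}}

```text
clock: 19.58
tcp_pos: [0.5662, 0.2044, 0.4559]
orientation: [-0.001, -0.082, 0.997, -0.0]
wrist_force: [0.3, 0.3, -1.5]
finger_gap: 0.0001
```

```bash
python3 look.py t19 scene side; python3 - <<'E'
import cv2,numpy as np
a=cv2.imread("pics/t19_scene.png")[80:280,160:480];b=cv2.imread("pics/t19_side.png")[130:330,130:450]
cv2.imwrite("pics/t19m.png",cv2.resize(np.vstack([a,b]),None,fx=1.5,fy=1.5,interpolation=2))
E
```

```text
19.575 [0.5662 0.2044 0.4559] [-7.000e-04 -8.170e-02  9.967e-01 -1.000e-04] [ 0.3  0.3 -1.5] 0.0001 [0.21 0.36 0.24 1.45 0.   0.05]
```

View pics/t19m.png

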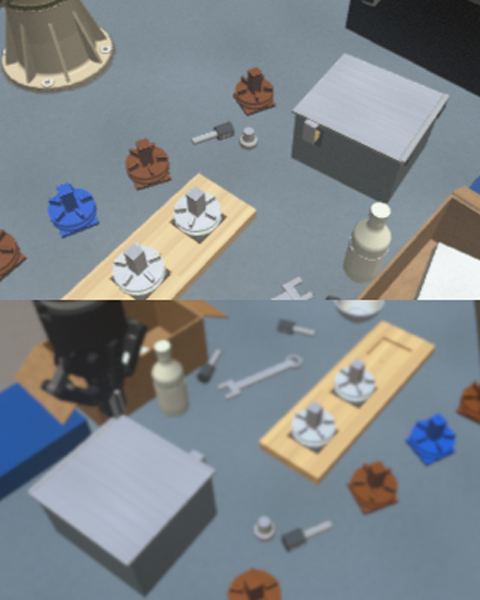

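The plate stays level with the catch engaged. The good units stand in their pockets, the glue is upright and the arm is clear.

```bash
python3 -c "
from workcell import env;print(env.hand_in())"
```

```text
the job is handed in; nothing more can be done
None
```

The binding pulley unit is in the reject box under the latched plate, and I handed the job in at about 19.6 s. No verdict was reported.

- **Finding the binder:** I pushed all three wheels with one fingertip. The unit nearest the box and the middle one each coasted on by about 25° in 0.15 s. The one farthest from the box stopped with the finger, so it was the one that binds.
- **Placing it:** I gripped that unit by its post, tilted it 45° and slid it in under the raised plate, then let it go. It stood upright in the box.
- **Shutting the plate:** I pressed it down until it met its stop, at about 22 N. It stayed level after I lifted off, in both camera views, about 1 s later.
- **Last checks:** The two good units stand in their pockets and the glue bottle is upright. The arm is clear of everything, about 17 cm above the plate.

**Disagreements:** The camera heights read about 3–5 mm lower than the text, so I took them as calibration bias and used the text's heights. The two fixed cameras and the wrist camera differed by about 0.02 rad on the box's yaw. Neither caused any contact. I could not read the wheel angles directly. In the images the binding wheel had turned about 46°, and the good ones about 56° or more.

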